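# Slide the paint bottle into its stall

### The arm

A 6-joint arm with a two-finger parallel gripper is mounted at the origin on a cart in front of the work surface, level with it; the furniture and walls round the work are solid. World frame = base frame: x ahead of the robot, y to its left, z up, the work surface at z = 0. Lengths are in mm, angles in rad, forces in N, time in s.
With the tool pointing down it reaches from about 350 to 775 mm from the base axis. Payload 7.3 kg.
Tool frame: the origin (TCP) lies on the centre line of the jaws, within the pads' length; the fingertips stand finger_overhang ahead of it and the grasp point (between the pads) lies 8 mm behind it (finger_overhang is the distance from the TCP to the fingertips, in mm); z points along the fingers, y is the line along which they close (so a half turn about z gives the same grasp; the last joint's range is limited). The gripper opens to 92 mm and grips with 3 to 60 N. Pads are 19 mm wide; open, the fingers measure 130 mm over their backs; the gripper's body (75 mm by 190 mm) begins 47 mm behind the grasp point.
Start: joints at [1.051, 0.342, 1.524, -0, 1.275, -0.146], TCP at [191.693, 488.771, 237.741] pointing down, gripper open.
Joint ranges: [-2.53, 2.53], [-0.77, 2.02], [0.04, 2.7], [-1, 4.14], [0.28, 2.66], [-3.11, 3.11]. Speed limits (rad/s): [2.57, 2.57, 3.14, 3.14, 3.14, 3.14].

### API

Orientations are given as [roll, pitch, yaw] about the fixed x, y, z axes, in that order (R = Rz(yaw) Ry(pitch) Rx(roll)).
In Python, from plant import get_obs, capture, close_job, finger_overhang gives the robot as it stands.
- The arm moves only by the shell command python3 -m inch 'ROWS'. ROWS is JSON, one flat list of numbers, 7 for each row, row after row: the turn, a rotation vector about the tool's x, y, z scaled (see below), then the shift along the tool's x, y, z scaled (see below), then the closure, from -1 (fully open) to 1 (shut). In form: [ax, ay, az, tx, ty, tz, gripper, ax, ay, az, tx, ty, tz, gripper, ...]. A call has 1 to 10 rows; each row shifts and turns the commanded pose from where the row before left it, along the tool's axes as they then stand; what a row does not reach is not made up. The controller multiplies each number of a shift by 0.8 m and each number of a turn by 1.5 rad. A row lasts 1/12 s, in which the tool goes at most 41.7 mm and 7.16 degrees, less where a joint would pass 70% of its speed; a pose out of reach is approached as far as the arm can. A call with a number of a shift or a turn outside -1 to 1 is refused whole. A call with a gripper value outside its range is refused whole. The fingers move at their own pace and stop on an object; the grip force is fixed at half the most. Time passes only in rows, so rows that do not move let the fingers close. It gives the time, the measured TCP pose, the force, the opening and the grip force at its end, in the units of the state.
- get_obs(): the state, without advancing time (a new reading comes with each control period).
- capture(name): name is "scene" or "top" or "wrist"; returns a dict with "image" (384x512x3 uint8, red, green, blue), "mtx" (3x3 intrinsics, pixels), "pose" (4x4, takes a point from camera to world coordinates). Camera axes: x right, y up, looking along -z (the intrinsics and any distortion apply to the point x, -y, -z); pixel columns grow to the right and rows downward; lengths in mm; the calibration is good to about 2 mm. A picture is of the moment at which its call begins. There is no depth.
- close_job(): hands the job in; it is judged then, once.
The state is a dict: "time": time; "joint_positions": joint angles; "dq": joint speeds; "tau": joint torques, N m; "tool_pos": TCP position; "tcp_rot": TCP orientation; "contact_force": force on the tool from outside, world axes, zero at the start; "moment": the same for the moment, N m; "grip_width": finger opening in mm; "finger_force": force on a finger pad.
Only numpy, scipy, OpenCV 4.12 (cv2) and the standard library are available. Lean on these libraries where they do the work, as an engineer would, in place of code of your own. Each camera call takes 0.05 s, during which the arm holds its last target. There are 200 camera calls.

### The job

A tall paint bottle has been left out on the table: push it along the table into the empty wooden stall, until it stands fully home against the back board, and then take the hand away. Only push it, with the fingers on the lower half of its body: it must stay upright and must not be pinched or lifted. Leave the bottle in the other stall and everything else on the table where they are.

Things in the scene. Friction and masses are not known exactly. Their poses are not given: they have to be found in the camera images.
- bottle_mid (a point): the plastic paint bottle that stands out on the open table, to be pushed: round body about 67 mm across, straight-sided up to about 100 mm, then shoulders (152 mm) and a screw cap 39 mm across; 184 mm tall in all, about 0.4 kg. The point is on its axis half-way up (92 mm above its base). Pushed near the table it slides; pushed higher than about 50 mm it may tip. Sliding it takes up to about 10 N
- stall_empty: the empty stall: a low floorless plywood U fixed to the table. Its mouth looks along its own -y (to the robot's right and back toward it). Origin: on the table, where the axis of a fully home bottle stands. In its own frame: inner face of the 70 mm high back board at y = +34 mm; inner faces of the 45 mm high side walls at x = -46 and +46 mm, from the back board to the mouth at y = -16 mm; all walls 12 mm thick
- stall_full: the other stall, the same in shape, size and frame, already occupied. The two stalls stand side by side, which of the two places is empty varies. Fixed to the room: a desk lamp at the right rear (base about x 0.78, y -0.36), a low vice on the front edge (about x 0.42, y -0.24), a drawer chest at the left rear
- parked_bottle_mid (a point): the second paint bottle, much the same shape (70 mm across, 188 mm tall), standing in the occupied stall; the point is on its axis 94 mm above its base. Leave it alone
- squeezy: bystander, leave alone: squeeze bottle with a nozzle cap, 92 mm across, 231 mm tall; origin at the centre of its underside
- jar: bystander, leave alone: open glass rinsing jar, 73 mm across, 100 mm tall; origin at the centre of its underside
- small_stapler: bystander, leave alone: desk stapler, 34 x 136 x 48 mm, lying along its own y; origin at the centre of its underside
- rubber: bystander, leave alone: small eraser, 23 x 45 x 13 mm; origin at the centre of its underside
- tube: bystander, leave alone: half-used paint tube lying along its own y, 32 x 123 x 22 mm; origin at the centre of its underside
- tape: bystander, leave alone: roll of tape lying flat, 80 mm across, 19 mm high; origin at the centre of its underside
- bottle: the same bottle to be pushed, given at the centre of its underside
Things that resemble listed ones, but are neither listed nor needed, are in the scene too. Leave any green look-alike of the bottle alone.

How it is judged:
By the outcome, as a careful person would: the job done as asked, in the order asked, and still so for the second after the job is handed in, with the robot touching nothing.
It also fails if it takes over 54 s, if anything falls off the work surface, if the arm or the gripper's body presses on something with over 40 N, if the wrist force passes 120 N, or if a joint passes its speed limit or range.

## Working session

There is one attempt and no reset: what is moved stays moved. The work goes in short steps, Python scripts to look and compute and a shell command to move; the robot and the scene stay as the last step left them, time stands still between calls to the robot, and variables do not carry over. Pictures are saved under pics/ and viewed, at most 10 in all, crops included, and the job is handed in when it is done.

```bash
mkdir -p pics; python3 - <<'E'
from plant import *
import cv2,numpy as np
print(finger_overhang); o=get_obs(); print(o)
for n in("scene","top"):
    c=capture(n); cv2.imwrite(f"pics/{n}0.png",c["image"][:,:,::-1]); np.savez(f"{n}0.npz",**c); print(n,c["mtx"],c["pose"].round(3),[k for k in c])
E
```

```text
11.0
{'time': 0.0, 'joint_positions': array([ 1.05101306e+00,  3.42711990e-01,  1.52505831e+00, -1.31566101e-05,
        1.27540080e+00, -1.45966459e-01]), 'dq': array([ 4.59320982e-05, -2.21418461e-04, -5.45240099e-04,  5.99492877e-04,
        3.57114917e-04, -4.67012804e-04]), 'tau': array([-1.27938718e-03, -4.31236768e+01, -2.44219011e+01,  7.16400566e-02,
        5.59217006e-02, -1.21401745e-04]), 'tool_pos': array([191.47511417, 488.39624611, 237.03611516]), 'tcp_rot': array([-3.14002916e+00, -2.17136567e-04,  2.76777952e+00]), 'contact_force': array([ 0.11258312, -0.47769555, -0.33987861]), 'moment': array([ 0.01314339, -0.0269877 ,  0.02884017]), 'finger_force': 0.0, 'grip_width': 91.83532878272786}
scene [[444.65788329   0.         256.84366336]
 [  0.         444.65788329 195.19367872]
 [  0.           0.           1.        ]] [[ 5.97000e-01  4.57000e-01 -6.59000e-01 -4.26709e+02]
 [-8.02000e-01  3.57000e-01 -4.80000e-01 -5.91761e+02]
 [ 1.60000e-02  8.15000e-01  5.79000e-01  9.45108e+02]
 [ 0.00000e+00  0.00000e+00  0.00000e+00  1.00000e+00]] ['image', 'mtx', 'pose']
top [[384.26147448   0.         257.13370849]
 [  0.         384.26147448 192.5193153 ]
 [  0.           0.           1.        ]] [[-1.920000e-01  9.480000e-01 -2.560000e-01  2.740150e+02]
 [-9.810000e-01 -1.850000e-01  5.000000e-02  1.418020e+02]
 [ 1.000000e-03  2.600000e-01  9.650000e-01  1.068744e+03]
 [ 0.000000e+00  0.000000e+00  0.000000e+00  1.000000e+00]] ['image', 'mtx', 'pose']
```

View pics/scene0.png

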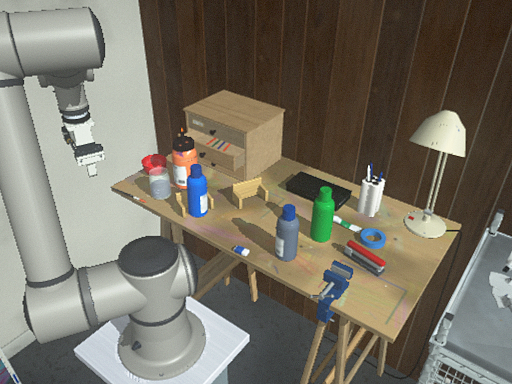

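View pics/top0.png

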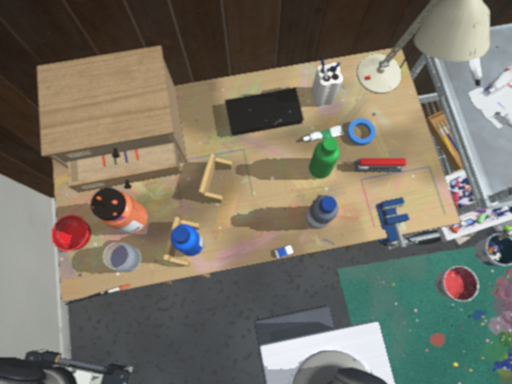

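The scene view shows three possible bottles:
- Slate-blue bottle on the open table: scene (288,232), top (323,210). This is my choice.
- Green look-alike: scene (323,215), top (325,157).
- Blue bottle parked in the near stall: scene (197,190), top (187,240).

The empty stall is at scene (250,192), top (213,178). I'll check both in one close crop.

```bash
python3 - <<'E'
import cv2,numpy as np
t=cv2.imread("pics/top0.png");s=cv2.imread("pics/scene0.png")
a=cv2.resize(t[140:270,150:350],None,fx=4,fy=4,interpolation=2)[:,:800]
cv2.imwrite("pics/c1.png",a)
b=cv2.resize(s[160:280,160:320],None,fx=5,fy=5,interpolation=2)
cv2.imwrite("pics/c2.png",b)
E
```

```text
(no output)
```

View pics/c1.png

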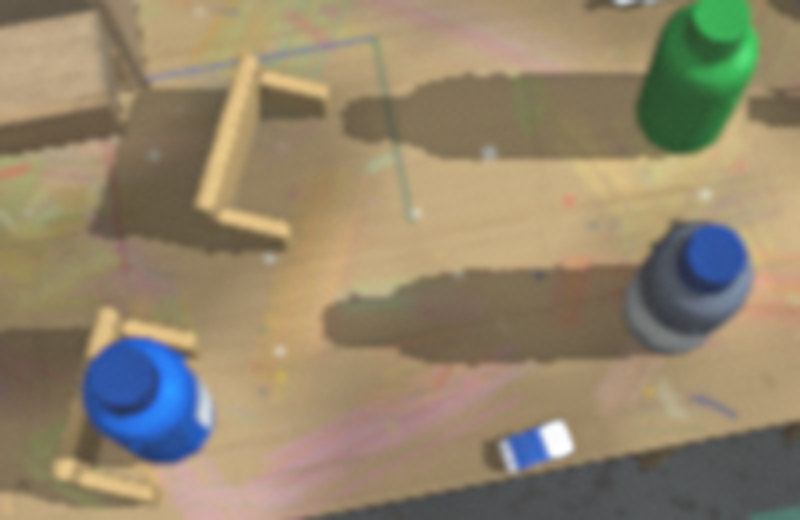

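View pics/c2.png

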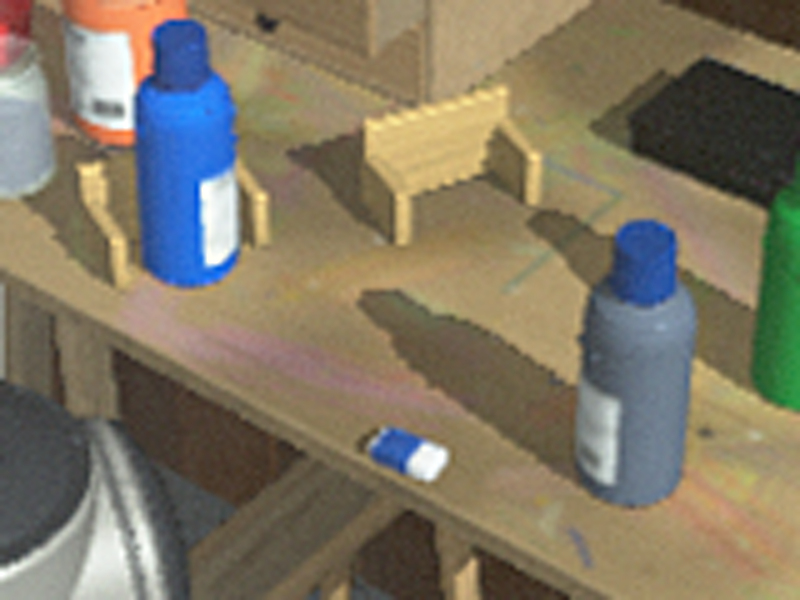

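The crops confirm it: the slate-blue bottle with the blue cap is the open one (top-view cap at about (329,204)), and the empty stall's back board and two side walls are clear in both. Next I'll cast rays.

```bash
cat >h.py <<'E'
import numpy as np,cv2
def plane(c,p,z):
    K,T=c["mtx"],c["pose"]; d=np.linalg.inv(K)@[p[0],p[1],1]; d=T[:3,:3]@(d*[1,-1,-1]); o=T[:3,3]
    return o+d*(z-o[2])/d[2]
def proj(c,P):
    T=c["pose"]; q=(T[:3,:3].T@(np.array(P)-T[:3,3]))*[1,-1,-1]; q=c["mtx"]@q; return q[:2]/q[2]
E
python3 - <<'E'
from h import *
T=np.load("top0.npz");S=np.load("scene0.npz")
t=lambda x,y:(x/4+150-.4,y/4+140-.4); s=lambda x,y:(x/5+160-.4,y/5+160-.4)
for n,c,p,z in [("cap",T,t(720,250),184),("cap",S,s(646,233),184),("base front",S,s(632,500),0),
 ("wall+x mouth outer-top mid",T,t(326,97),45),("wall-x",T,t(288,238),45),("wall+x",S,s(536,155),45),("wall-x",S,s(403,193),45),
 ("board +x mid",T,t(249,60),70),("board -x",T,t(203,205),70),("board+x",S,s(507,88),70),("board-x",S,s(366,121),70),
 ("foot+x",S,s(532,204),0),("foot-x",S,s(401,243),0),("eraser",T,t(537,447),6),("parked cap",T,t(125,375),188),("green cap",T,t(722,12),184)]:
    print(n,plane(c,p,z).round(0))
E
```

```text
cap [452. -68. 184.]
cap [452. -66. 184.]
base front [432. -82.  -0.]
wall+x mouth outer-top mid [641. 144.  45.]
wall-x [545. 188.  45.]
wall+x [642. 143.  45.]
wall-x [548. 189.  45.]
board +x mid [669. 192.  70.]
board -x [572. 239.  70.]
board+x [668. 188.  70.]
board-x [573. 241.  70.]
foot+x [643. 146.   0.]
foot-x [549. 191.   0.]
eraser [377.  46.   6.]
parked cap [445. 287. 188.]
green cap [ 599. -106.  184.]
```

Measurements:

| Item | Position (mm) |
|---|---|
| Bottle axis | about (452, -67) |
| Stall home point | about (602, 180) |
| Stall yaw | about -26° |
| Push direction | about 59–64° |

The fingers will be part-closed as a cradle and tilted back about 40°, so the gripper body clears the bottle. I'll go up first, then swing over.

```bash
python3 -m inch '[0,0,0,0,0,-0.04,-1, 0,0,0,0,0,-0.04,-1, 0,0,0,0,0,-0.04,-1, 0,0,0,-0.037,-0.0206,0,-1, 0,0,0,-0.037,-0.0206,0,-1, 0,0,0,-0.037,-0.0206,0,-1, 0,0,0,-0.037,-0.0206,0,-1, 0,0,0,-0.037,-0.0206,0,-1, 0,0,0,-0.037,-0.0206,0,-1, 0,0,0,-0.037,-0.0206,0,-1]'
python3 -m inch '[0,0,0,-0.037,-0.0206,0,-1, 0,0,0,-0.037,-0.0206,0,-1, 0,0,0,-0.037,-0.0206,0,-1, 0,0,0,-0.037,-0.0206,0,-1, 0,0,0,-0.0116,-0.0374,0,-1, 0,0,0,-0.0116,-0.0374,0,-1, 0,0,0,-0.0116,-0.0374,0,-1, 0,0,0,-0.0116,-0.0374,0,-1, 0,0,0,-0.0116,-0.0374,0,-1, 0,0,0,-0.0116,-0.0374,0,-1]'
python3 -m inch '[0,0,0,-0.0116,-0.0374,0,-1, 0,0,0,-0.0116,-0.0374,0,-1, 0,0,0,-0.0116,-0.0374,0,-1, 0,0,0,-0.0116,-0.0374,0,-1, 0,0,0,-0.0116,-0.0374,0,-1, 0,0,0,0,0,0,-1, 0,0,0.08,0,0,0,-1, 0,0,0.08,0,0,0,-1,0,0,0,0,0,0,-1,0,0,0,0,0,0,-1]'; python3 -c "
from plant import *;print(get_obs()['joint_positions'].round(3))"
```

```text
time: 0.93
tool_pos: [343.0, 304.2, 333.5]
tcp_rot: [-3.141, -0.0, 2.768]
contact_force: [0.4, -0.8, -0.1]
grip_width: 91.6
finger_force: 0.0
time: 1.77
tool_pos: [414.3, 12.3, 333.5]
tcp_rot: [3.142, -0.001, 2.768]
contact_force: [0.4, 0.4, 0.2]
grip_width: 91.9
finger_force: 0.0
time: 2.6
tool_pos: [403.4, -142.1, 333.5]
tcp_rot: [3.141, -0.001, 2.532]
contact_force: [-0.1, 0.2, -0.2]
grip_width: 92.0
finger_force: 0.0
[-0.519  0.096  1.581  0.     1.466 -1.479]
```

```bash
python3 -m inch '[0,0,0.08,0,0,0,0.35, 0,0,0.08,0,0,0,0.35, 0,0,0.08,0,0,0,0.35, 0,0,0.08,0,0,0,0.35, 0,0,0.08,0,0,0,0.35, 0,0,0.08,0,0,0,0.35, 0,0,0.08,0,0,0,0.35, 0,0,0.08,0,0,0,0.35, 0,0,0.08,0,0,0,0.35, 0,0,0.08,0,0,0,0.35]'
python3 -m inch '[0,0,0.08,0,0,0,0.35, 0,0,0.08,0,0,0,0.35, 0,0,0.018,0,0,0,0.35, 0,0.0776,0,0,0,0,0.35, 0,0.0776,0,0,0,0,0.35, 0,0.0776,0,0,0,0,0.35, 0,0.0776,0,0,0,0,0.35, 0,0.0776,0,0,0,0,0.35, 0,0.0776,0,0,0,0,0.35, 0,0,0,0,0,0,0.35]'
python3 -m inch '[0,0,0,0,0,0,0.35,0,0,0,0,0,0,0.35]'
python3 - <<'E'
from plant import *; import cv2,numpy as np
o=get_obs();print(o['joint_positions'].round(3))
c=capture("scene");cv2.imwrite("pics/s1.png",cv2.resize(c["image"][80:330,100:460,::-1],None,fx=2,fy=2))
w=capture("wrist");print(w["pose"].round(2))
E
```

```text
time: 3.43
tool_pos: [403.5, -142.0, 333.6]
tcp_rot: [-3.141, -0.0, 1.327]
contact_force: [-0.1, 1.0, -0.8]
grip_width: 31.4
finger_force: 0.0
time: 4.27
tool_pos: [402.6, -143.6, 331.9]
tcp_rot: [-3.138, -0.704, 1.058]
contact_force: [-0.8, 0.1, -1.0]
grip_width: 29.9
finger_force: 0.0
time: 4.43
tool_pos: [403.6, -142.4, 333.9]
tcp_rot: [3.14, -0.696, 1.063]
contact_force: [-0.5, 1.4, 0.6]
grip_width: 29.9
finger_force: 0.0
[-0.971  0.163  1.696  0.612  1.625 -0.538]
[[ 8.7000e-01  4.5000e-01 -1.9000e-01  3.8676e+02]
 [-4.9000e-01  8.1000e-01 -3.4000e-01 -1.6998e+02]
 [ 0.0000e+00  3.9000e-01  9.2000e-01  4.9748e+02]
 [ 0.0000e+00  0.0000e+00  0.0000e+00  1.0000e+00]]
```

View pics/s1.png

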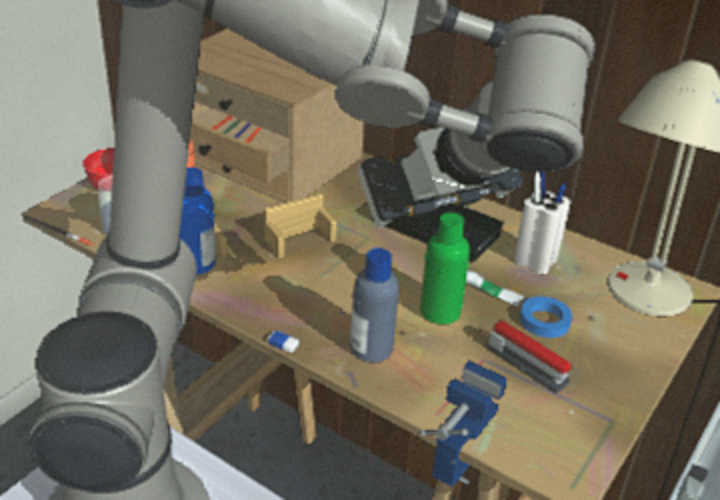

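The hand hangs tilted back, clear of everything, with the fingers out over the table. Before going down I need the vice height (scene jaw at about (333,263)–(352,272), top jaw at (377,200)–(408,198)).

```bash
python3 - <<'E'
from h import *
T=np.load("top0.npz");S=np.load("scene0.npz")
u=np.array([.519,.855]);r=np.array([.855,-.519])
for z in(0,40,60,80,100):
    a=[plane(T,p,z)[:2] for p in[(377,200),(408,198),(380,222),(400,245)]]
    b=[plane(S,p,z)[:2] for p in[(332,263),(352,272)]]
    print(z,*[x.round(0) for x in a],'|',*[x.round(0) for x in b])
    print('   back,right of bottle',[( round(-(x-[452,-67])@u), round((x-[452,-67])@r)) for x in a+b])
t=cv2.imread("pics/top0.png")[185:255,350:450];s=cv2.imread("pics/scene0.png")[250:330,300:370]
cv2.imwrite("pics/v.png",np.hstack([cv2.resize(t,(457,320)),cv2.resize(s,(280,320))]))
E
```

```text
0 [ 469. -247.] [ 458. -336.] [ 406. -238.] [ 333. -275.] | [ 505. -201.] [ 507. -267.]
   back,right of bottle [(145, 108), (227, 145), (170, 49), (240, 6), (87, 115), (142, 151)]
40 [ 462. -232.] [ 451. -318.] [ 401. -224.] [ 330. -259.] | [ 465. -217.] [ 468. -280.]
   back,right of bottle [(136, 94), (215, 130), (160, 38), (227, -4), (122, 89), (174, 124)]
60 [ 458. -225.] [ 448. -309.] [ 399. -217.] [ 329. -251.] | [ 446. -226.] [ 448. -287.]
   back,right of bottle [(132, 88), (209, 122), (156, 32), (221, -9), (139, 77), (190, 111)]
80 [ 455. -218.] [ 444. -300.] [ 396. -209.] [ 328. -244.] | [ 426. -234.] [ 428. -294.]
   back,right of bottle [(128, 81), (203, 114), (151, 26), (215, -14), (156, 64), (206, 98)]
100 [ 451. -211.] [ 441. -291.] [ 394. -202.] [ 327. -236.] | [ 406. -242.] [ 409. -301.]
   back,right of bottle [(123, 74), (198, 107), (146, 20), (209, -19), (174, 52), (223, 84)]
```

View pics/v.png

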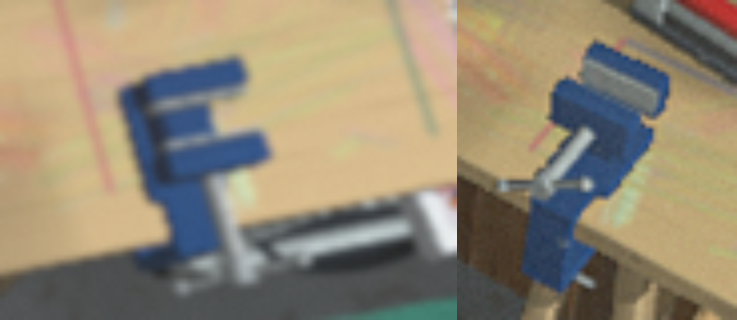

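Vice top is about 58 mm high and at least 130 mm behind the bottle. With the TCP at z=34 and about 54 mm behind the bottle axis, the body clears it.

```bash
python3 -m inch '[0,0,0,0.017,0.0036,0.0143,0.35, 0,0,0,0.017,0.0036,0.0143,0.35, 0,0,0,0,0,0,0.35, 0,0,0,-0.0241,0,0.0287,0.35, 0,0,0,-0.0241,0,0.0287,0.35, 0,0,0,-0.0241,0,0.0287,0.35, 0,0,0,-0.0241,0,0.0287,0.35, 0,0,0,-0.0241,0,0.0287,0.35, 0,0,0,-0.0241,0,0.0287,0.35, 0,0,0,-0.0241,0,0.0287,0.35]'
python3 -m inch '[0,0,0,0,0,0,0.35,0,0,0,-0.0161,0,0.0191,0.35, 0,0,0,-0.0161,0,0.0191,0.35, 0,0,0,-0.0161,0,0.0191,0.35,0,0,0,-0.012,0,0.0143,0.35,0,0,0,-0.012,0,0.0143,0.35,0,0,0,0,0,0,0.35,0,0,0,0,0,0,0.35]'
python3 - <<'E'
from plant import *; import cv2,numpy as np
c=capture("scene");t=capture("top")
cv2.imwrite("pics/s2.png",np.hstack([cv2.resize(c["image"][150:310,220:380,::-1],(400,400),interpolation=2),cv2.resize(t["image"][130:290,250:410,::-1],(400,400),interpolation=2)]))
E
```

```text
time: 5.37
tool_pos: [426.0, -114.3, 122.9]
tcp_rot: [3.138, -0.696, 1.066]
contact_force: [0.3, -0.6, 0.5]
grip_width: 29.7
finger_force: 0.0
time: 6.03
tool_pos: [426.4, -114.7, 35.1]
tcp_rot: [3.14, -0.699, 1.063]
contact_force: [-0.1, 0.2, -0.2]
grip_width: 30.0
finger_force: 0.0
```

View pics/s2.png

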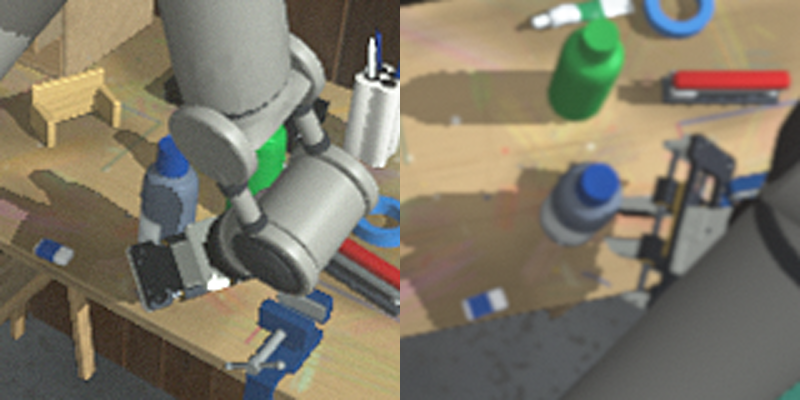

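The fingers stand behind the bottle (top-view crop, tips at (637,205) and (640,248)), clear of the vice and the green bottle. I'll yaw 3° to match the stall, then push slowly to a point in front of the mouth.

```bash
python3 -m inch '[0.0224,0,-0.0267,0,0,0,0.35, 0,0,0,0.004,0.0008,0.0034,0.35, 0,0,0,0.0055,0.001,0.0045,0.35, 0,0,0,0.0094,0.0018,0.0079,0.35, 0,0,0,0.0094,0.0018,0.0079,0.35, 0,0,0,0.0094,0.0018,0.0079,0.35, 0,0,0,0.0094,0.0018,0.0079,0.35, 0,0,0,0.0094,0.0018,0.0079,0.35, 0,0,0,0.0094,0.0018,0.0079,0.35, 0,0,0,0.0094,0.0018,0.0079,0.35]'
python3 - <<'E'
from plant import *; import cv2,numpy as np
c=capture("scene");t=capture("top");np.savez("s3.npz",**c);np.savez("t3.npz",**t)
cv2.imwrite("pics/s3.png",np.hstack([cv2.resize(c["image"][150:310,220:380,::-1],(400,400),interpolation=2),cv2.resize(t["image"][130:290,210:370,::-1],(400,400),interpolation=2)]))
E
```

```text
time: 6.97
tool_pos: [471.4, -48.0, 34.3]
tcp_rot: [3.141, -0.698, 1.113]
contact_force: [-3.5, -4.2, 3.9]
grip_width: 30.1
finger_force: 3.0
```

View pics/s3.png

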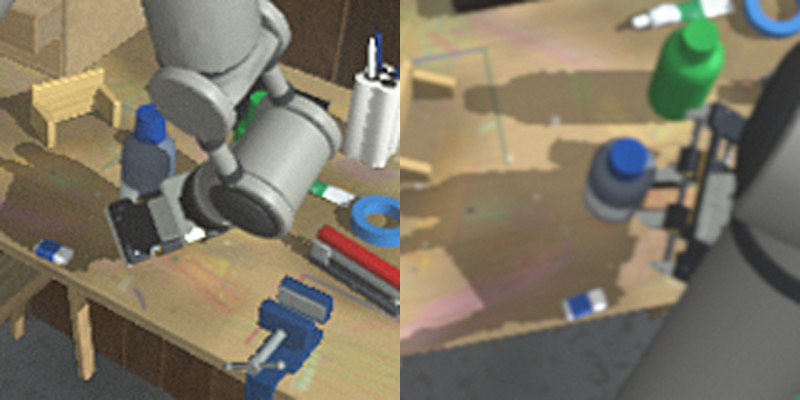

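The bottle is upright and cradled, with about 6 N of push. The gripper's right end will pass near the green bottle, so I'll pin down that clearance first.

```bash
python3 - <<'E'
from h import *
from plant import get_obs
u=np.array([.438,.899]);r=np.array([.899,-.438]);p=get_obs()["tool_pos"][:2]
for f in("top0","scene0"):
    c=np.load(f+".npz");h=cv2.cvtColor(c["image"],cv2.COLOR_RGB2HSV)
    m=cv2.inRange(h,(50,120,40),(75,255,255));n,l,s,_=cv2.connectedComponentsWithStats(m);i=1+s[1:,4].argmax()
    x,y,w,hh,_=s[i];k=(l==i)
    if f=="scene0":
        xs=np.where(k[y+2])[0]; q=(xs.mean(),y+3); xb=np.where(k[y+hh-1])[0]; b=(xb.mean(),y+hh)
        print("cap",plane(c,q,184), "near base",plane(c,b,0))
        P=plane(c,q,184)[:2]
    else: P=plane(c,(330.1,142.6),184)[:2]; print(P)
    print("green rel f,r",(P-p)@u,(P-p)@r)
# slate bottle now
c=np.load("t3.npz");print("slate cap",plane(c,(210+628/2.5,130+157/2.5),184))
E
```

```text
[ 599.09376348 -105.89323633]
green rel f,r 3.0808121495890686 140.87276626729323
cap [ 593.64174808 -105.88039496  184.        ] near base [ 568.950437   -127.34232799    0.        ]
green rel f,r 0.7043737954426429 135.96577990228738
slate cap [ 414.35358374 -381.97856916  184.        ]
```

```bash
python3 -m inch '[0,0,0,0.0094,-0.0013,0.0079,0.35, 0,0,0,0.0094,-0.0013,0.0079,0.35, 0,0,0,0.0094,-0.0013,0.0079,0.35, 0,0,0,0.0094,-0.0013,0.0079,0.35, 0,0,0,0.0094,-0.0013,0.0079,0.35, 0,0,0,0.0094,0,0.0079,0.35, 0,0,0,0.0094,0,0.0079,0.35, 0,0,0,0.0094,0,0.0079,0.35, 0,0,0,0.0094,0,0.0079,0.35]'
python3 - <<'E'
from plant import *; import cv2,numpy as np
c=capture("scene");t=capture("top");np.savez("s4.npz",**c);np.savez("t4.npz",**t)
cv2.imwrite("pics/s4.png",np.hstack([cv2.resize(c["image"][130:290,200:360,::-1],(400,400),interpolation=2),cv2.resize(t["image"][110:270,180:340,::-1],(400,400),interpolation=2)]))
E
```

```text
time: 7.82
tool_pos: [505.6, 33.6, 34.0]
tcp_rot: [-3.141, -0.699, 1.113]
contact_force: [-1.3, -4.1, 1.7]
grip_width: 29.8
finger_force: 2.5
```

View pics/s4.png

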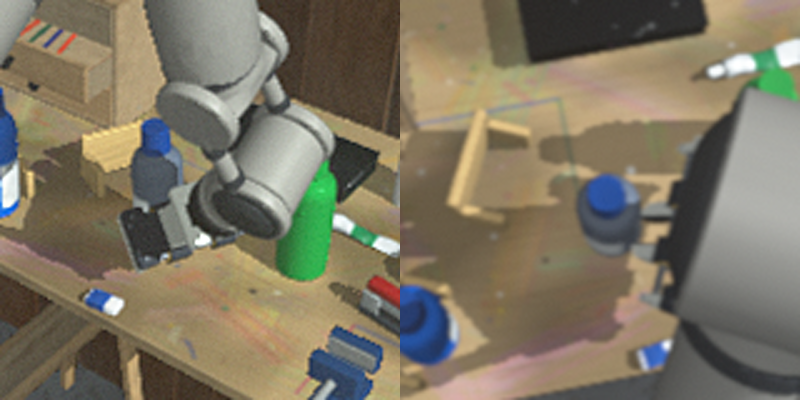

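The bottle is upright and the green one is still standing. I'll measure the cap numerically, in both views, against the stall axis.

```bash
cat >>h.py <<'E'
def cap(c,guess):
    g=proj(c,guess); h=cv2.cvtColor(c["image"],cv2.COLOR_RGB2HSV)
    m=cv2.inRange(h,(105,170,50),(125,255,255)); n,l,s,_=cv2.connectedComponentsWithStats(m)
    cen=s[:,:2]+s[:,2:4]/2; d=np.linalg.norm(cen-g,axis=1)+1e3*(s[:,4]<40); d[0]=1e9; i=d.argmin()
    return s[i],cen[i]
def rel(P,yaw=np.radians(-26),o=(602,180)):
    d=np.array(P[:2])-o; return d@[np.cos(yaw),np.sin(yaw)], d@[-np.sin(yaw),np.cos(yaw)]
E
python3 - <<'E'
from h import *
for f in("t4","s4"):
    c=np.load(f+".npz"); s,ce=cap(c,(525,73,170)); P=plane(c,ce-.5+0.0,168); print(f,s,P.round(1),np.round(rel(P),1))
for f in("top0","scene0"):
    c=np.load(f+".npz"); s,ce=cap(c,(452,-67,170)); P=plane(c,ce-.5,168); print(f,s,P.round(1))
print("tcp->",np.round(rel((505.6+44.4*.438,33.6+44.4*.899)),1))
E
```

```text
t4 [256 181  13  14 142] [522.6  80.7 168. ] [ -27.9 -124.1]
s4 [257 178  11  13  71] [516.3  75.4 168. ] [ -31.1 -131.6]
top0 [322 197  13  13 125] [454.  -67.9 168. ]
scene0 [284 205  11  16 114] [446.  -71.9 168. ]
tcp-> [ -22.5 -129.4]
```

```bash
python3 -m inch '[0,0,0,0.0086,0.0044,0.0072,0.35, 0,0,0,0.0086,0.0044,0.0072,0.35, 0,0,0,0.0086,0.0044,0.0072,0.35, 0,0,0,0.0086,0.0044,0.0072,0.35, 0,0,0,0.0086,0.0044,0.0072,0.35, 0,0,0,0.0086,0.0044,0.0072,0.35, 0,0,0,0.0086,0.0044,0.0072,0.35,0,0,0,0,0,0,0.35]'
python3 - <<'E'
from h import *
from plant import *
p=get_obs()["tool_pos"]; b=p[:2]+44.4*np.array([.438,.899]); print("tcp->",b,np.round(rel(b),1))
for n in("top","scene"):
    c=capture(n);np.savez(n+"5.npz",**c); s,ce=cap(c,(*b,170)); P=plane(c,ce-.5,168); print(n,s,P.round(1),np.round(rel(P),1))
E
```

```text
time: 8.58
tool_pos: [556.4, 79.5, 34.3]
tcp_rot: [3.14, -0.699, 1.115]
contact_force: [-1.2, 0.6, 0.5]
grip_width: 29.5
finger_force: 0.2
tcp-> [575.86046349 119.37827124] [  3.1 -65.9]
top [234 166  13  13 135] [571.9 126.2 168. ] [ -3.5 -61.6]
scene [255 167  10  13  64] [563.  119.5 168. ] [ -8.6 -71.5]
```

Aligned: bottle at x ≈ -3 mm, y ≈ -63 mm in the stall frame. Now straight in, slowing near the end.

```bash
python3 -m inch '[0,0,0,0.0075,-0.0005,0.0063,0.35, 0,0,0,0.0075,-0.0005,0.0063,0.35, 0,0,0,0.0075,-0.0005,0.0063,0.35, 0,0,0,0.0075,-0.0005,0.0063,0.35, 0,0,0,0.0075,-0.0005,0.0063,0.35, 0,0,0,0.0058,0,0.0048,0.35, 0,0,0,0.0038,0,0.0032,0.35, 0,0,0,0.0029,0,0.0024,0.35]'
python3 -m inch '[0,0,0,0.0029,0,0.0024,0.35,0,0,0,0.0019,0,0.0016,0.35]'
python3 -m inch '[0,0,0,0.0019,0,0.0016,0.35,0,0,0,0.0019,0,0.0016,0.35]'
python3 - <<'E'
from h import *
from plant import *
p=get_obs()["tool_pos"]; b=p[:2]+44.4*np.array([.438,.899]); print("tcp->",b,np.round(rel(b),1))
for n in("top","scene"):
    c=capture(n);np.savez(n+"6.npz",**c); s,ce=cap(c,(*b,170)); P=plane(c,ce-.5,168); print(n,s,P.round(1),np.round(rel(P),1))
E
```

```text
time: 9.35
tool_pos: [576.4, 126.5, 34.0]
tcp_rot: [-3.142, -0.698, 1.114]
contact_force: [-1.2, -3.0, 1.1]
grip_width: 29.6
finger_force: 2.1
time: 9.52
tool_pos: [578.7, 130.5, 34.1]
tcp_rot: [-3.141, -0.698, 1.113]
contact_force: [-0.6, -2.8, 0.8]
grip_width: 30.1
finger_force: 2.0
time: 9.68
tool_pos: [580.4, 133.9, 34.1]
tcp_rot: [-3.141, -0.698, 1.113]
contact_force: [-1.0, -2.8, 0.1]
grip_width: 30.2
finger_force: 2.0
tcp-> [599.84229664 173.77194486] [ 0.8 -6.5]
top [212 161  13  12 130] [596.3 177.  168. ] [-3.8 -5.2]
scene [246 158  11  13  60] [590.4 175.1 168. ] [-8.3 -9.5]
```

Not at the board yet; about 6 mm to go, in small steps while watching the force.

```bash
for i in 1; do python3 -m inch '[0,0,0,0.0019,0,0.0016,0.35,0,0,0,0.0015,0,0.0012,0.35]'; python3 -m inch '[0,0,0,0.0015,0,0.0012,0.35,0,0,0,0,0,0,0.35]'; done
```

```text
time: 9.95
tool_pos: [582.0, 136.9, 34.1]
tcp_rot: [-3.141, -0.698, 1.113]
contact_force: [-0.6, -2.3, -0.1]
grip_width: 29.8
finger_force: 1.9
time: 10.12
tool_pos: [582.7, 138.6, 34.2]
tcp_rot: [3.142, -0.699, 1.113]
contact_force: [0.2, -2.4, -1.0]
grip_width: 30.2
finger_force: 1.7
```

```bash
python3 -m inch '[0,0,0,0.0015,0,0.0012,0.35,0,0,0,0,0,0,0.35]';python3 -m inch '[0,0,0,0.0015,0,0.0012,0.35,0,0,0,0,0,0,0.35]'; python3 -m inch '[0,0,0,0.0010,0,0.0008,0.35,0,0,0,0,0,0,0.35]'
```

```text
time: 10.28
tool_pos: [583.3, 139.9, 34.2]
tcp_rot: [-3.142, -0.699, 1.113]
contact_force: [-1.3, -2.8, -1.3]
grip_width: 29.5
finger_force: 1.7
time: 10.45
tool_pos: [584.0, 141.3, 34.3]
tcp_rot: [3.142, -0.699, 1.113]
contact_force: [-0.6, -2.0, -1.0]
grip_width: 29.8
finger_force: 1.8
time: 10.62
tool_pos: [584.4, 142.2, 34.3]
tcp_rot: [-3.142, -0.699, 1.113]
contact_force: [-1.5, -2.1, -1.1]
grip_width: 29.8
finger_force: 1.8
```

```bash
python3 -m inch '[0,0,0,0.0015,0,0.0012,0.35,0,0,0,0,0,0,0.35]' | grep -E "pos|force";python3 -m inch '[0,0,0,0.0015,0,0.0012,0.35,0,0,0,0,0,0,0.35]'| grep -E "pos|force"; python3 - <<'E'
from h import *
from plant import *
p=get_obs()["tool_pos"]; b=p[:2]+44.4*np.array([.438,.899]); print("tcp->",b,np.round(rel(b),1))
for n in("top","scene"):
    c=capture(n);np.savez(n+"7.npz",**c); s,ce=cap(c,(*b,170)); P=plane(c,ce-.5,168); print(n,s,P.round(1),np.round(rel(P),1))
E
```

```text
tool_pos: [585.2, 143.6, 34.3]
contact_force: [-1.7, -2.3, -1.5]
finger_force: 1.7
tool_pos: [585.6, 144.3, 34.0]
contact_force: [-4.4, -7.2, -0.3]
finger_force: 4.0
tcp-> [605.08818672 184.17957211] [0.9 5.1]
top [207 160  14  12 135] [601.1 187.5 168. ] [-4.1  6.3]
scene [245 157  10  13  54] [592.4 183.  168. ] [-9.9 -1.5]
```

Force is climbing and the advance is stalling, which means board contact. One more small step to confirm.

```bash
python3 -m inch '[0,0,0,0.001,0,0.0008,0.35,0,0,0,0,0,0,0.35]' | grep -E "pos|force"; python3 -m inch '[0,0,0,0.0005,0,0.0004,0.35,0,0,0,0,0,0,0.35]' | grep -E "pos|force"
```

```text
tool_pos: [585.9, 144.5, 33.9]
contact_force: [-6.4, -10.8, 2.3]
finger_force: 6.0
tool_pos: [586.0, 144.6, 33.9]
contact_force: [-7.6, -13.1, 3.0]
finger_force: 7.0
```

The TCP has stopped while force rises to 15 N, so the bottle is home. I'll withdraw straight back, then up.

```bash
python3 -m inch '[0,0,0,-0.0029,0,-0.0024,0.35, 0,0,0,-0.0038,0,-0.0032,0.35, 0,0,0,-0.0094,0,-0.0079,0.35, 0,0,0,-0.0094,0,-0.0079,0.35, 0,0,0,-0.0094,0,-0.0079,0.35, 0,0,0,-0.0094,0,-0.0079,0.35, 0,0,0,-0.0094,0,-0.0079,0.35,0,0,0,0,0,0,0.35]'
python3 -m inch '[0,0,0,0.02,0,-0.0238,0.35, 0,0,0,0.02,0,-0.0238,0.35, 0,0,0,0.02,0,-0.0238,0.35, 0,0,0,0.02,0,-0.0238,0.35, 0,0,0,0.02,0,-0.0238,0.35, 0,0,0,0.02,0,-0.0238,0.35, 0,0,0,0.02,0,-0.0238,0.35, 0,0,0,0,0,0,0.35, 0,0,0,0,0,0,0.35]'
python3 - <<'E'
from h import *
from plant import *
t=capture("top");c=capture("scene")
for n,k in(("top",t),("scene",c)):
    s,ce=cap(k,(604,185,170)); P=plane(k,ce-.5,168); print(n,s,P.round(1),np.round(rel(P),1))
cv2.imwrite("pics/s9.png",np.hstack([cv2.resize(c["image"][110:270,170:330,::-1],(400,400),interpolation=2),cv2.resize(t["image"][110:270,150:310,::-1],(400,400),interpolation=2)]))
E
```

```text
time: 12.05
tool_pos: [561.3, 94.0, 34.3]
tcp_rot: [-3.141, -0.698, 1.111]
contact_force: [-0.4, -0.0, 0.7]
grip_width: 30.4
finger_force: 0.0
time: 12.8
tool_pos: [562.1, 95.8, 209.8]
tcp_rot: [3.137, -0.699, 1.116]
contact_force: [0.2, -0.4, -0.8]
grip_width: 30.1
finger_force: 0.0
top [172 226  29  29 567] [431.  280.9 168. ] [-197.9   15.7]
scene [187 175  20  42 574] [345.  193.9 168. ] [-237.1 -100.1]
```

View pics/s9.png

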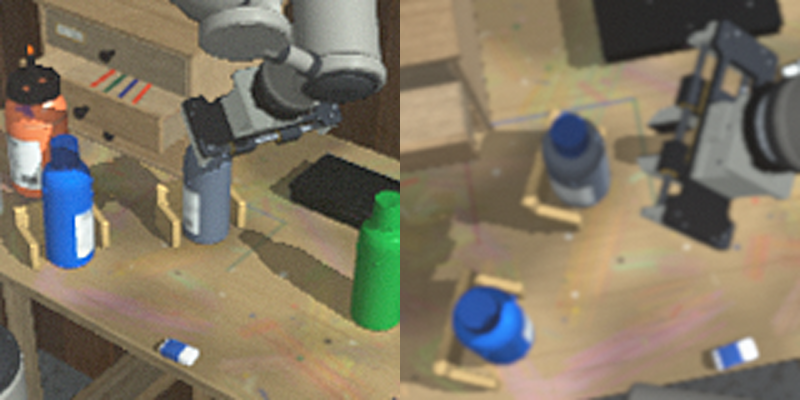

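The bottle stands upright in the stall with the hand clear. It's in the hand's shadow, so I'll check its final seating numerically from the cap's pixel (top view about (217.6,162.8)).

```bash
python3 -m inch '[0,0,0,0,0,-0.04,0.35, 0,0,0,0,0,-0.04,0.35, 0,0,0,0,0,-0.04,0.35, 0,0,0,0,0,-0.04,0.35,0,0,0,0,0,0,0.35,0,0,0,0,0,0,0.35]' | grep -E "pos|force"; python3 - <<'E'
from h import *
from plant import *
P=plane({k:v for k,v in np.load("top0.npz").items()},(217.6,162.8),184);print(P,rel(P))
for n in("top","scene"):
    k=capture(n);h=cv2.cvtColor(k["image"],cv2.COLOR_RGB2HSV)
    m=cv2.inRange(h,(105,190,20),(125,255,255));g=proj(k,(604,185,170)).astype(int);M=np.zeros_like(m);M[g[1]-25:g[1]+25,g[0]-25:g[0]+25]=m[g[1]-25:g[1]+25,g[0]-25:g[0]+25]
    b=cv2.boundingRect(M);P=plane(k,(b[0]+b[2]/2-.5,b[1]+b[3]/2-.5),168);print(n,b,P.round(1),np.round(rel(P),1))
    a=np.load(n+"0.npz")["image"].astype(int)
    if n=="top":
        # base rim & green / parked unchanged check
        for nm,q in(("green",(599,-106,150)),("parked",(447,285,150)),("eraser",(377,46,6))):
            x,y=proj(k,q).astype(int);print(nm,np.abs(a-k["image"])[y-8:y+8,x-8:x+8].mean().round(1))
E
```

```text
tool_pos: [525.5, 21.1, 306.3]
contact_force: [-0.5, 0.3, -0.5]
finger_force: 0.0
[600.18578004 175.74135215 184.        ] (np.float64(0.23625824447194493), np.float64(-4.622949016985135))
top (0, 0, 0, 0) [1201.7  697.1  168. ] [312.3 727.7]
green 60.3
parked 14.0
eraser 12.3
scene (249, 157, 9, 4) [623.2 191.5 168. ] [14.  19.7]
```

```bash
python3 -m inch '[0,0,0,-0.0125,-0.034,-0.0105,0.35, 0,0,0,-0.0125,-0.034,-0.0105,0.35, 0,0,0,-0.0125,-0.034,-0.0105,0.35, 0,0,0,-0.0125,-0.034,-0.0105,0.35,0,0,0,0,0,0,0.35,0,0,0,0,0,0,0.35]' | grep -E "pos|force"; python3 - <<'E'
from h import *
from plant import *
for n in("top","scene"):
    k=capture(n);np.savez(n+"9.npz",**k);h=cv2.cvtColor(k["image"],cv2.COLOR_RGB2HSV)
    g=proj(k,(604,183,168)).astype(int)
    x0,y0=g-[22,22]
    w=h[y0:y0+44,x0:x0+44]
    m=((w[...,0]>100)&(w[...,0]<128)&(w[...,1]>150)&(w[...,2]>20)).astype(np.uint8)
    N,l,s,_=cv2.connectedComponentsWithStats(m);print(n,(x0,y0),s[1:][s[1:,4]>20])
    print('\n'.join(''.join('.#'[v] for v in r) for r in m[::2]))
E
```

```text
tool_pos: [403.9, 24.1, 305.7]
contact_force: [0.6, 1.0, -0.4]
finger_force: 0.0
top (np.int64(193), np.int64(142)) [[ 18  14  14  15 152]]
............................................
............................................
............................................
............................................
............................................
............................................
............................................
......................######................
....................##########..............
...................############.............
..................#############.............
..................##############............
...................#############............
.......................########.............
............................#...............
............................................
............................................
............................................
............................................
............................................
............................................
...............
[... 359 characters left out ...]
.........................
............................................
............................................
............................................
............................................
............................................
............................................
............................................
............................................
............................................
............................................
............................................
............................................
............................................
............................................
............................................
```

```bash
python3 - <<'E'
from h import *
for n,p in(("top0",(452,-67,168)),("top5",(574,122,168)),("top6",(598,176,168)),("top7",(603,184,168)),("top9",(602,180,168))):
    k=np.load(n+".npz");im=k["image"];h=cv2.cvtColor(im,cv2.COLOR_RGB2HSV);g=proj(k,p).astype(int);x0,y0=g-22
    w=h[y0:y0+44,x0:x0+44];m=((w[...,0]>100)&(w[...,0]<128)&(w[...,1]>150)&(w[...,2]>20)).astype(np.uint8)
    N,l,s,ce=cv2.connectedComponentsWithStats(m);i=1+s[1:,4].argmax();c=ce[i]+[x0,y0]
    P=plane(k,c,178);print(n,c.round(1),s[i],P.round(1),np.round(rel(P),1))
a=[cv2.resize(np.load(f"top{i}.npz")["image"][130:210,180:260,::-1],(390,390),interpolation=2) for i in(7,9)]
cv2.imwrite("pics/cmp.png",np.hstack(a))
# camera shift check: fixed dark mat / stall edges via phase correlation on static patch
g=lambda i:cv2.cvtColor(np.load(f"top{i}.npz")["image"],cv2.COLOR_RGB2GRAY).astype(np.float32)[20:160,180:300]
print([np.round(cv2.phaseCorrelate(g(0),g(i))[0],2) for i in(5,6,7,9)], [np.load(f"top{i}.npz")["pose"][:3,3].round(1) for i in(0,7,9)])
E
```

```text
top0 [328.2 203.4] [ 17  16  14  14 150] [450.9 -65.9 178. ] [ -28.  -287.2]
top5 [240.7 172.4] [ 15  18  14  14 161] [567.3 124.8 178. ] [ -7.  -64.8]
top6 [218.5 167.4] [ 15  18  15  14 163] [590.2 175.9 178. ] [-8.8 -8.9]
top7 [214.1 166.2] [ 15  17  15  15 167] [595.3 185.8 178. ] [-8.6  2.3]
top9 [217.7 162.5] [ 17  14  14  15 152] [603.1 175.6 178. ] [ 2.9 -3.5]
[array([-0.02,  0.  ]), array([-0.04, -0.02]), array([-0.06, -0.  ]), array([-0.09,  0.02])] [array([ 274. ,  141.8, 1068.7]), array([ 274. ,  141.8, 1068.7]), array([ 274. ,  141.8, 1068.7])]
```

The cap has shifted since contact, so the bottle may stand a few millimetres off the board. I'll go back to the same side, slightly lower and centred on it, and re-seat it gently.

```bash
python3 -m inch '[0,0,0,0.0237,0.0279,0.0199,0.35, 0,0,0,0.0237,0.0279,0.0199,0.35, 0,0,0,0.0237,0.0279,0.0199,0.35, 0,0,0,0.0237,0.0279,0.0199,0.35, 0,0,0,0.0237,0.0279,0.0199,0.35, 0,0,0,0,0,0,0.35,0,0,0,0,0,0,0.35]' | grep -E "pos|force"
python3 -m inch '[0,0,0,-0.0225,0,0.0268,0.35, 0,0,0,-0.0225,0,0.0268,0.35, 0,0,0,-0.0225,0,0.0268,0.35, 0,0,0,-0.0225,0,0.0268,0.35, 0,0,0,-0.0225,0,0.0268,0.35, 0,0,0,-0.0225,0,0.0268,0.35, 0,0,0,-0.0225,0,0.0268,0.35, 0,0,0,-0.0225,0,0.0268,0.35, 0,0,0,-0.0225,0,0.0268,0.35, 0,0,0,-0.011,0,0.0131,0.35]'|grep -E "pos|force"
python3 -m inch '[0,0,0,-0.011,0,0.0131,0.35,0,0,0,0,0,0,0.35,0,0,0,0,0,0,0.35]'|grep -E "pos|rot|force"
python3 - <<'E'
from h import *
from plant import *
k=capture("top");p=(602,180,168)
h=cv2.cvtColor(k["image"],cv2.COLOR_RGB2HSV);g=proj(k,p).astype(int);x0,y0=g-22
w=h[y0:y0+44,x0:x0+44];m=((w[...,0]>100)&(w[...,0]<128)&(w[...,1]>150)&(w[...,2]>20)).astype(np.uint8)
N,l,s,ce=cv2.connectedComponentsWithStats(m);i=1+s[1:,4].argmax();c=ce[i]+[x0,y0];P=plane(k,c,178);print(c.round(1),s[i],P.round(1),np.round(rel(P),1))
print(rel(get_obs()["tool_pos"]))
E
```

```text
tool_pos: [560.4, 86.6, 304.9]
contact_force: [-1.2, 0.3, -0.8]
finger_force: 0.0
tool_pos: [557.6, 85.1, 37.7]
contact_force: [-0.2, -0.0, 0.6]
finger_force: 0.0
tool_pos: [558.9, 85.1, 26.8]
tcp_rot: [-3.139, -0.698, 1.111]
contact_force: [0.8, -0.7, 0.2]
finger_force: 0.0
[217.8 162.8] [ 17  14  14  15 161] [602.2 175.5 178. ] [ 2.2 -4. ]
(np.float64(3.3752945467730635), np.float64(-104.10581215343065))
```

```bash
python3 -m inch '[0,0,0,0.0096,0,0.008,0.35, 0,0,0,0.0096,0,0.008,0.35, 0,0,0,0.0096,0,0.008,0.35, 0,0,0,0.0096,0,0.008,0.35, 0,0,0,0.0096,0,0.008,0.35,0,0,0,0,0,0,0.35]'|grep -E "pos|force"
python3 -m inch '[0,0,0,0.0038,0,0.0032,0.35,0,0,0,0,0,0,0.35]'|grep -E "pos|force"
python3 -m inch '[0,0,0,0.0029,0,0.0024,0.35,0,0,0,0,0,0,0.35]'|grep -E "pos|force"
python3 -m inch '[0,0,0,0.0029,0,0.0024,0.35,0,0,0,0,0,0,0.35]'|grep -E "pos|force"
```

```text
tool_pos: [582.0, 132.1, 27.8]
contact_force: [-0.0, -0.2, -0.4]
finger_force: 0.0
tool_pos: [583.4, 134.1, 27.4]
contact_force: [0.9, -0.7, -0.7]
finger_force: 0.0
tool_pos: [584.7, 136.2, 27.4]
contact_force: [-0.0, 0.1, 0.2]
finger_force: 0.0
tool_pos: [586.1, 138.9, 27.5]
contact_force: [-0.1, -0.1, 0.5]
finger_force: 0.0
```

```bash
python3 -m inch '[0,0,0,0.0019,0,0.0016,0.35,0,0,0,0,0,0,0.35]'|grep -E "pos|force"
python3 -m inch '[0,0,0,0.0015,0,0.0012,0.35,0,0,0,0,0,0,0.35]'|grep -E "pos|force"
python3 -m inch '[0,0,0,0.001,0,0.0008,0.35,0,0,0,0,0,0,0.35]'|grep -E "pos|force"
```

```text
tool_pos: [586.9, 140.7, 27.5]
contact_force: [0.7, -0.1, 0.6]
finger_force: 0.0
tool_pos: [587.4, 142.0, 27.4]
contact_force: [-1.6, -2.2, 1.3]
finger_force: 1.0
tool_pos: [587.8, 142.9, 27.4]
contact_force: [-2.9, -2.5, 0.9]
finger_force: 1.4
```

```bash
python3 -m inch '[0,0,0,0.001,0,0.0008,0.35,0,0,0,0,0,0,0.35]'|grep -E "pos|force"
python3 -m inch '[0,0,0,0.001,0,0.0008,0.35,0,0,0,0,0,0,0.35]'|grep -E "pos|force"
```

```text
tool_pos: [588.2, 143.8, 27.4]
contact_force: [-2.8, -2.7, 0.9]
finger_force: 2.2
tool_pos: [588.4, 144.2, 27.3]
contact_force: [-5.7, -8.3, 2.6]
finger_force: 4.5
```

```bash
python3 -m inch '[0,0,0,0.001,0,0.0008,0.35,0,0,0,0,0,0,0.35]'|grep -E "pos|force"
python3 -m inch '[0,0,0,0.001,0,0.0008,0.35,0,0,0,0,0,0,0.35]'|grep -E "pos|force"
```

```text
tool_pos: [588.6, 144.5, 27.2]
contact_force: [-9.4, -12.8, 5.7]
finger_force: 7.1
tool_pos: [588.8, 144.7, 27.1]
contact_force: [-13.2, -17.1, 7.6]
finger_force: 9.8
```

The bottle closed a gap of about 2 mm and is now firmly on the board. I'll unload in small steps so it doesn't spring back.

```bash
python3 -m inch '[0,0,0,-0.0006,0,-0.0005,0.35,0,0,0,0,0,0,0.35,0,0,0,-0.0006,0,-0.0005,0.35,0,0,0,0,0,0,0.35,0,0,0,-0.0006,0,-0.0005,0.35,0,0,0,0,0,0,0.35]'|grep -E "pos|force"
python3 -m inch '[0,0,0,-0.0006,0,-0.0005,0.35,0,0,0,0,0,0,0.35,0,0,0,-0.0006,0,-0.0005,0.35,0,0,0,0,0,0,0.35,0,0,0,-0.0006,0,-0.0005,0.35,0,0,0,0,0,0,0.35]'|grep -E "pos|force"
python3 -m inch '[0,0,0,-0.001,0,-0.0008,0.35,0,0,0,-0.001,0,-0.0008,0.35,0,0,0,-0.001,0,-0.0008,0.35,0,0,0,0,0,0,0.35]'|grep -E "pos|force"
```

```text
tool_pos: [588.4, 144.2, 27.3]
contact_force: [-5.7, -6.9, 2.5]
finger_force: 4.7
tool_pos: [588.1, 143.4, 27.6]
contact_force: [-1.5, -0.6, -0.6]
finger_force: 1.0
tool_pos: [587.1, 140.3, 27.7]
contact_force: [0.9, 0.4, -0.2]
finger_force: 0.0
```

```bash
python3 -m inch '[0,0,0,-0.0048,0,-0.004,0.35, 0,0,0,-0.0096,0,-0.008,0.35, 0,0,0,-0.0096,0,-0.008,0.35, 0,0,0,-0.0096,0,-0.008,0.35, 0,0,0,-0.0096,0,-0.008,0.35, 0,0,0,-0.0096,0,-0.008,0.35, 0,0,0,0,0,0,0.35]'|grep -E "pos|force"
python3 -m inch '[0,0,0,0.0225,0,-0.0268,0.35, 0,0,0,0.0225,0,-0.0268,0.35, 0,0,0,0.0225,0,-0.0268,0.35, 0,0,0,0.0225,0,-0.0268,0.35, 0,0,0,0.0225,0,-0.0268,0.35, 0,0,0,0.0225,0,-0.0268,0.35, 0,0,0,0.0225,0,-0.0268,0.35, 0,0,0,0.0225,0,-0.0268,0.35, 0,0,0,0.0225,0,-0.0268,0.35, 0,0,0,0,0,0,0.35]'|grep -E "pos|force"
python3 -m inch '[0,0,0,-0.0125,-0.034,-0.0105,0.35, 0,0,0,-0.0125,-0.034,-0.0105,0.35, 0,0,0,-0.0125,-0.034,-0.0105,0.35, 0,0,0,-0.0125,-0.034,-0.0105,0.35,0,0,0,0,0,0,0.35,0,0,0,0,0,0,0.35]' | grep -E "time|pos|force"
python3 - <<'E'
from h import *
from plant import *
k=capture("top");p=(602,180,168)
h=cv2.cvtColor(k["image"],cv2.COLOR_RGB2HSV);g=proj(k,p).astype(int);x0,y0=g-22
w=h[y0:y0+44,x0:x0+44];m=((w[...,0]>100)&(w[...,0]<128)&(w[...,1]>150)&(w[...,2]>20)).astype(np.uint8)
N,l,s,ce=cv2.connectedComponentsWithStats(m);i=1+s[1:,4].argmax();c=ce[i]+[x0,y0];P=plane(k,c,178);print(c.round(1),s[i],P.round(1),np.round(rel(P),1))
E
```

```text
tool_pos: [562.0, 89.1, 27.2]
contact_force: [-0.8, -0.2, 0.2]
finger_force: 0.0
tool_pos: [564.2, 90.8, 285.1]
contact_force: [1.3, 0.4, 0.2]
finger_force: 0.0
time: 21.23
tool_pos: [441.0, 92.4, 279.4]
contact_force: [0.7, 0.1, 0.4]
finger_force: 0.0
[217.  162.3] [ 16  13  14  16 155] [604.  177.2 178. ] [ 3.1 -1.7]
```

```bash
python3 -c "
from plant import *
print(close_job())"
```

```text
the job is handed in; nothing more can be done
None
```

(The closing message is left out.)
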